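Zero the kitchen scale under the honey jar

ROBOT

A 6-joint arm with a two-finger parallel gripper is mounted at the origin on a cart in front of the work surface, level with it; the furniture and walls round the work are solid. World frame = base frame: x ahead of the robot, y to its left, z up, the work surface at z = 0. Lengths are in m, angles in degrees, forces in N, time in s.
With the tool pointing down it reaches from about 0.25 to 0.725 m from the base axis. Payload 9.7 kg.
Tool frame: the origin (TCP) lies midway between the tips of the shut fingers; the grasp point (between the pads) lies 19 mm behind it; z points along the fingers, y is the line along which they close (so a half turn about z gives the same grasp; the last joint's range is limited). The gripper opens to 85 mm and grips with 20 to 120 N. Pads are 22 mm wide; open, the fingers measure 114 mm over their backs; the gripper's body (76 mm by 85 mm) begins 54 mm behind the grasp point. The pads swing forward as they close: fully open they stand 13 mm farther back than shut.
Start: joints at [73.109, 4.979, 10.078, 95.1, 0, 90], TCP at [0.16, 0.526, 0.231] pointing down, gripper open.
Joint ranges: [-179.16, 179.16], [-48.56, 103.87], [-65.8, 70.77], [-126.05, 130.52], [-82.76, 87.17], [-180, 180]. Speed limits (degrees/s): [127.2, 127.2, 147.25, 180, 180, 180].

INTERFACE

Orientations are given as [roll, pitch, yaw] about the fixed x, y, z axes, in that order (R = Rz(yaw) Ry(pitch) Rx(roll)).
In Python, from workcell import * gives the robot as it stands.
- The arm moves only by the tool servo_tool, never from a script. Its argument "moves" is a list of rows, each a list of 4 numbers: the shift along the world's x, y, z in normalised numbers (1 is 600 mm), then the turn about the world's z in fractions of the full range, 1 being 45 degrees. A call has 1 to 20 rows; each row is the pose to reach, as a shift and turn from the pose commanded when the call began; what a row does not reach only later rows make up. A row lasts 1/12 s, in which the tool goes at most 41.7 mm and 7.16 degrees, less where a joint would pass 70% of its speed; a pose out of reach is approached as far as the arm can. A call with a gripper value outside its range is refused whole. "claw" is the closure, from 0 (fully open) to 1 (shut), set as the call begins (left out, the last holds). The fingers move at their own pace and stop on an object; "force" is the grip in N (left out, the last holds). Time passes only in rows, so rows that repeat a pose let the fingers close. It gives the time, the measured TCP pose, the force, the opening and the grip force at its end, in the units of the state.
- get_obs(): the state, without advancing time (a new reading comes with each control period).
- camera(name): name is "scene" or "top" or "wrist"; returns the picture (384x512x3 uint8, red, green, blue); there is no depth.
- get_calibration(name): a dict with "fx", "fy", "cx", "cy" (pixels), "k1" (the pictures are not rectified: a ray, as slopes to the right and down, at radius r is drawn at 1 + k1 r^2 times it, then the intrinsics apply), "rvec" (rotation vector, rad) and "tvec" (3), from world to camera coordinates, as OpenCV has them; the wrist camera has in their place "tool_from_camera" (4x4, takes a point from camera to tool coordinates, whose origin is the TCP and whose axes are the flange's). Camera axes: x right, y down, z forward; pixel columns grow to the right and rows downward; lengths in m; the calibration is good to about 2 mm. A picture is of the moment at which its call begins: read the wrist's pose just before it. get_calibration takes no time and is no camera call.
- job_done(): hands the job in; it is judged then, once.
The state is a dict: "time": time; "q": joint angles; "qd": joint speeds; "joint_efforts": joint torques, N m; "ee_pos": TCP position; "tcp_rot": TCP orientation; "wrist_force": force on the tool from outside, world axes, zero at the start; "torque": the same for the moment, N m; "opening": finger opening in m; "grasp_force": force on a finger pad.
Only numpy, scipy, OpenCV 4.12 (cv2) and the standard library are available. Lean on these libraries where they do the work, as an engineer would, in place of code of your own. Each camera call takes 0.05 s, during which the arm holds its last target. There are 200 camera calls.

TASK

Honey is about to be weighed out of the jar standing on the kitchen scale, so set the scale up with your fingertips: push the green power key all the way in, then the yellow weighing mode key all the way in (both stay down), then press the blue zero key all the way down and keep it held down. The program finishes while you are still holding the blue key down. Do not press the red key, do not press any key before its turn, and leave the jar and everything else standing where it is, neither lifted nor shifted.

Things in the scene. Friction and masses are not known exactly. Their poses are not given: they have to be found in the camera images.
- scale: white kitchen scale, fixed, 250 (x) by 240 mm (y), case 30 mm high; origin under its centre on the worktop, x away from the keys. Far part: steel plate, top 42 mm high. Near edge, 95 mm before the centre: four keys in a row along y, 27 and 81 mm either side of the middle, collars 34 mm high; which colour sits where varies.
- key_green_top (a point): round green key cap, 26 mm across, at the front edge of the scale; this point is the middle of its flat top, 44 mm above the worktop when the key is up, and moves down with the key. Power key, latching.
- key_green (a joint): travel of the green key straight down, m: 0 up, 0.006 fully down. It needs about 3 N to move and stays down where it is left.
- key_yellow_top (a point): round yellow key cap, 26 mm across, at the front edge of the scale; this point is the middle of its flat top, 44 mm above the worktop when the key is up, and moves down with the key. Weighing mode key, latching.
- key_yellow (a joint): travel of the yellow key straight down, m: 0 up, 0.006 fully down. It needs about 3 N to move and stays down where it is left.
- key_blue_top (a point): round blue key cap, 26 mm across, at the front edge of the scale; this point is the middle of its flat top, 44 mm above the worktop when the key is up, and moves down with the key. Zero key, springs back.
- key_blue (a joint): travel of the blue key straight down, m: 0 up, 0.006 fully down. A spring pushes it up: about 1 N to start, 5 N fully down.
- key_red_top (a point): round red key cap, 26 mm across, at the front edge of the scale; this point is the middle of its flat top, 44 mm above the worktop when the key is up, and moves down with the key. Memory clearing key, springs back; to be left alone.
- key_red (a joint): travel of the red key straight down, m: 0 up, 0.006 fully down. A spring pushes it up: about 1 N to start, 5 N fully down.
- honey_jar: loose honey jar with a green lid, 64 x 68 mm, 84 mm tall, standing on the steel plate of the scale; origin at the centre of its underside
- spice_1: loose spice jar with a red lid, 45 mm across, 106 mm tall, on the worktop just left of the scale's key row; origin at the centre of its underside
- teaspoon: loose steel teaspoon, 130 mm long, lying to the right front of the scale; origin at the centre of its underside (roughly)
- salt_shaker: loose salt shaker with a grey top, 44 mm across, 90 mm tall, to the right of the scale; origin at the centre of its underside
- pepper_mill: loose dark wooden pepper mill, 58 mm across, 170 mm tall, to the right; origin at the centre of its underside
- bean_tin: loose food tin with a picture of red tomatoes, 75 mm across, 110 mm tall, to the left of the scale; origin at the centre of its underside

How it is judged:
By the outcome, as a careful person would: the job done as asked, in the order asked, and still so for the second after the job is handed in, while the arm keeps its last pose, push and grip.
It also fails if it takes over 32 s, if anything falls off the work surface, if the arm or the gripper's body presses on something with over 40 N, if the wrist force passes 120 N, or if a joint passes its speed limit or range.

## Working session

There is one attempt and no reset: what is moved stays moved. The work goes in short steps, Python scripts to look and compute and a tool call to move; the robot and the scene stay as the last step left them, time stands still between calls to the robot, and variables do not carry over. Pictures are saved under pics/ and viewed, at most 10 in all, crops included, and the job is handed in when it is done.

Besides the shell and the picture viewer there is one more tool, called after "Call:" as name(argument=value, ...) on one line, values as JSON. servo_tool: Moves the arm, as the interface text tells. Its arguments: {"type":"object","properties":{"moves":{"type":"array","items":{"type":"array","items":{"type":"number"}}},"claw":{"type":"number"},"force":{"type":"number"}},"required":["moves"]}

```bash
mkdir -p pics; ls
python3 - <<'E'
from workcell import *
import cv2
for n in ("top","scene"):
    im=camera(n); cv2.imwrite(f"pics/{n}.png",cv2.cvtColor(im,cv2.COLOR_RGB2BGR)); print(n,get_calibration(n))
o=get_obs();print(o["time"],o["ee_pos"],o["tcp_rot"],o["wrist_force"],o["opening"]);print(get_calibration("wrist"))
E
```

```text
pics
top {'fx': 458.40226549128136, 'fy': 458.40226549128136, 'cx': 252.51446674172058, 'cy': 193.7685139619387, 'k1': 0.023588386511510736, 'rvec': array([ 2.14812671, -2.15131411,  0.15171244]), 'tvec': array([0.01944542, 0.57388803, 1.41708287])}
scene {'fx': 383.3187993182533, 'fy': 383.3187993182533, 'cx': 259.4163687498645, 'cy': 193.27734762521592, 'k1': 0.03937625770753412, 'rvec': array([ 1.90086214, -1.21891955,  0.59975517]), 'tvec': array([-0.21945658,  0.3486365 ,  0.69379427])}
0.1 [0.15975772 0.52609494 0.23068977] [-1.79935731e+02 -3.19763689e-04  1.63107372e+02] [-0.24720604  0.34463903 -0.06748274] 0.08557870546686364
{'fx': 281.01849798239436, 'fy': 281.01849798239436, 'cx': 253.93206177001085, 'cy': 191.20712416934785, 'k1': -0.05460265858489404, 'tool_from_camera': array([[-1.15400791e-04, -9.49506121e-01, -3.13748486e-01,
         8.07213119e-02],
       [ 9.99999896e-01, -2.48304532e-04,  3.83638168e-04,
         1.25055237e-03],
       [-4.42171960e-04, -3.13748409e-01,  9.49506051e-01,
        -1.42387563e-01],
       [ 0.00000000e+00,  0.00000000e+00,  0.00000000e+00,
         1.00000000e+00]])}
```

View pics/top.png

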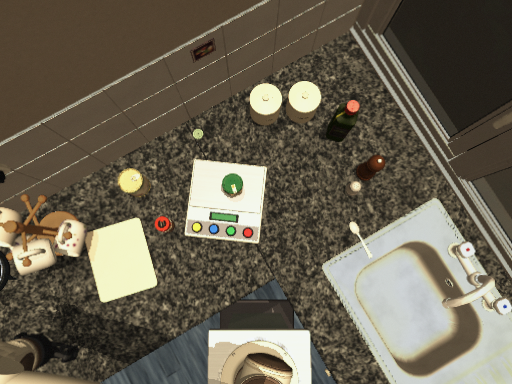

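View pics/scene.png

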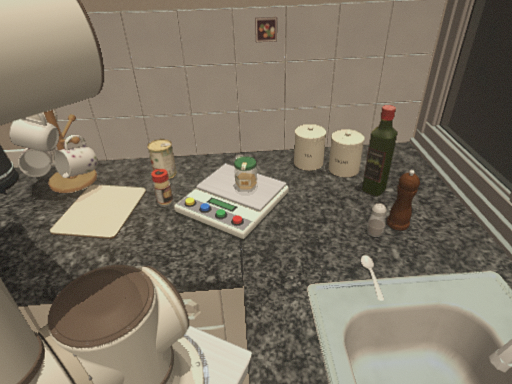

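The top view shows the key row: yellow at about (197,227), blue (214,229), green (231,231), red (248,233). The spice jar is at (162,224) and the honey jar at (232,186). Next I measure the keys by colour in both views and cross-check them.

```bash
cat > h.py <<'E'
import numpy as np, cv2
from workcell import *
def ray(cal,px):
    f=lambda r:r
    p=np.array([(px[0]-cal['cx'])/cal['fx'],(px[1]-cal['cy'])/cal['fy']]);u=p.copy()
    for _ in range(20): u=p/(1+cal['k1']*(u@u))
    return np.array([u[0],u[1],1.])
def fixed(name):
    c=get_calibration(name);R=cv2.Rodrigues(c['rvec'])[0];return c,R.T,-R.T@c['tvec']
def wrist(o):
    from scipy.spatial.transform import Rotation as Ro
    c=get_calibration('wrist');T=np.eye(4);T[:3,:3]=Ro.from_euler('xyz',o['tcp_rot'],degrees=True).as_matrix();T[:3,3]=o['ee_pos']
    T=T@c['tool_from_camera'];return c,T[:3,:3],T[:3,3]
def hit(cam,px,z):
    c,R,t=cam;d=R@ray(c,px);return t+d*(z-t[2])/d[2]
def blobs(im,box):
    x0,y0,x1,y1=box;hsv=cv2.cvtColor(im,cv2.COLOR_RGB2HSV);out={}
    for n,(a,b) in dict(red=(-8,8),yellow=(22,34),green=(50,85),blue=(100,125)).items():
        H=hsv[...,0].astype(int);H=np.where(H>170,H-180,H)
        m=((H>=a)&(H<=b)&(hsv[...,1]>110)&(hsv[...,2]>60)).astype(np.uint8)
        mm=np.zeros_like(m);mm[y0:y1,x0:x1]=m[y0:y1,x0:x1]
        k,_,s,c=cv2.connectedComponentsWithStats(mm)
        if k>1:
            i=1+s[1:,4].argmax();out[n]=(c[i],s[i,4])
    return out
E
python3 - <<'E'
from h import *
for n,b in (("top",(186,220,262,242)),("scene",(180,194,248,228))):
    im=cv2.cvtColor(cv2.imread(f"pics/{n}.png"),cv2.COLOR_BGR2RGB);cam=fixed(n)
    for k,(c,a) in blobs(im,b).items(): print(n,k,c.round(1),a,hit(cam,c,.044).round(4))
c=fixed("top")
for l,p,z in (("spice",(162,224),.106),("honey",(232,184),.126),("tin",(131,181),.11),("salt",(356,187),.09)): print(l,hit(c,p,z).round(3))
E
```

```text
top red [247.5 232.4] 64 [0.4513 0.0345 0.044 ]
top yellow [196.1 226.8] 64 [0.4689 0.1958 0.044 ]
top green [230.4 230.3] 55 [0.4578 0.088  0.044 ]
top blue [213.3 228.6] 54 [0.4633 0.1419 0.044 ]
scene red [236.9 219.4] 70 [0.4444 0.0315 0.044 ]
scene yellow [189.4 200.9] 53 [0.4628 0.1921 0.044 ]
scene green [220.2 212.2] 37 [0.4532 0.087  0.044 ]
scene blue [204.5 206.9] 52 [0.4561 0.1383 0.044 ]
spice [0.473 0.291 0.106]
honey [0.592 0.08  0.126]
tin [0.604 0.387 0.11 ]
salt [ 0.587 -0.299  0.09 ]
```

The rows are not in the units I measure in: shifts go in shares of 600 mm and turns go in shares of 45 degrees. I convert before sending: -43.8 cm / 60 = -0.73, 29.5 cm / 60 = 0.4917.

Call:
servo_tool(moves=[[0.0333, -0.05, 0, 0], [0.0667, -0.1, 0, 0], [0.1, -0.15, 0, 0], [0.1333, -0.2, 0, 0], [0.1667, -0.25, 0, 0], [0.2, -0.3, 0, 0], [0.2333, -0.35, 0, 0], [0.2667, -0.4, 0, 0], [0.3, -0.45, 0, 0], [0.3333, -0.5, 0, 0], [0.3667, -0.55, 0, 0], [0.4, -0.6, 0, 0], [0.4333, -0.6417, -0.0167, 0], [0.4583, -0.6833, -0.05, 0], [0.4833, -0.7167, -0.0833, 0], [0.4917, -0.73, -0.1333, 0], [0.4917, -0.73, -0.1667, 0], [0.4917, -0.73, -0.1667, 0], [0.4917, -0.73, -0.1667, 0]], claw=1, force=40)

```text
time: 1.68
ee_pos: [0.4541, 0.0881, 0.1308]
tcp_rot: [-179.9, -0.1, 163.1]
wrist_force: [0.8, 0.2, 1.3]
opening: 0.0001
grasp_force: 0.0
```

Run:
```python
from h import *
o=get_obs();im=camera("wrist");cv2.imwrite("pics/w1.png",cv2.cvtColor(im,cv2.COLOR_RGB2BGR))
print(o["time"],o["ee_pos"],o["tcp_rot"],o["opening"],o["q"],o["wrist_force"])
cam=wrist(o)
for k,(c,a) in blobs(im,(0,0,512,384)).items(): print(k,c.round(1),a,hit(cam,c,.044).round(4))
```

```text
1.6833 [0.45407011 0.08806577 0.13079369] [-1.79944187e+02 -1.14705851e-01  1.63087541e+02] 8.511386193740353e-05 [ 1.09734433e+01 -7.70377176e+00 -1.34710226e+01  8.43602397e+01
  4.31744129e-03  2.78858414e+01] [0.81394418 0.17012592 1.26980664]
red [197.  208.6] 691 [0.4503 0.0382 0.044 ]
yellow [377.5 176.4] 746 [0.4675 0.1956 0.044 ]
green [256.4 199. ] 589 [0.4569 0.0908 0.044 ]
blue [316.7 187.5] 692 [0.462  0.1432 0.044 ]
```

View pics/w1.png

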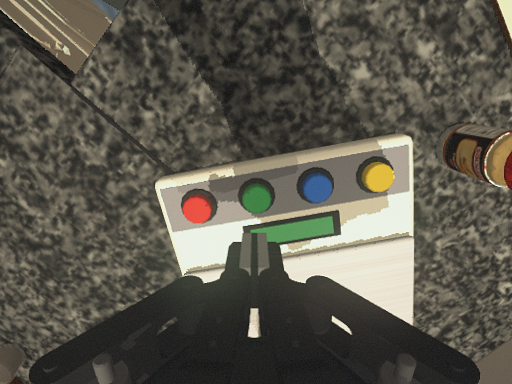

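The wrist view shows all four keys clear and agrees with the top view: green is at about (0.457, 0.0895). I'm lowering onto green now.

Scaled: -9.3 cm / 60 = -0.155, 0.15 cm / 60 = 0.0025.

Call:
servo_tool(moves=[[0.005, 0.0025, -0.0333, 0], [0.005, 0.0025, -0.0667, 0], [0.005, 0.0025, -0.1, 0], [0.005, 0.0025, -0.125, 0], [0.005, 0.0025, -0.1383, 0], [0.005, 0.0025, -0.145, 0], [0.005, 0.0025, -0.15, 0], [0.005, 0.0025, -0.1533, 0], [0.005, 0.0025, -0.155, 0], [0.005, 0.0025, -0.155, 0], [0.005, 0.0025, -0.155, 0]])

```text
time: 2.65
ee_pos: [0.4584, 0.09, 0.0391]
tcp_rot: [179.9, 0.1, 163.1]
wrist_force: [-0.1, 1.9, 2.6]
opening: -0.0
grasp_force: 1.4
```

Scaled: -0.3 cm / 60 = -0.005, -0.2 cm / 60 = -0.0033.

Call:
servo_tool(moves=[[0, 0, -0.0017, 0], [0, 0, -0.0033, 0], [0, 0, -0.005, 0], [0, 0, -0.005, 0], [0, 0, -0.005, 0]])

```text
time: 3.07
ee_pos: [0.4585, 0.09, 0.0378]
tcp_rot: [179.9, 0.1, 163.1]
wrist_force: [-8.6, 0.2, 23.7]
opening: -0.0
grasp_force: 11.5
```

Green has bottomed out: 24 N at z = 37.8 mm. Lifting and moving over to yellow.

Call:
servo_tool(moves=[[0, 0, 0.0167, 0], [0, 0, 0.05, 0], [0, 0, 0.0833, 0], [0.0033, 0.0417, 0.1, 0], [0.0083, 0.0917, 0.1, 0], [0.0133, 0.1417, 0.1, 0], [0.0167, 0.1767, 0.1, 0], [0.0167, 0.1767, 0.1, 0], [0.0167, 0.1767, 0.1, 0]])

```text
time: 3.82
ee_pos: [0.4677, 0.1964, 0.095]
tcp_rot: [-180.0, -0.0, 163.2]
wrist_force: [0.5, -0.6, -0.3]
opening: -0.0002
grasp_force: 0.0
```

Run:
```python
from h import *
o=get_obs();im=camera("wrist");cv2.imwrite("pics/w2.png",cv2.cvtColor(im,cv2.COLOR_RGB2BGR))
print(o["time"],o["ee_pos"],o["wrist_force"])
cam=wrist(o)
for k,(c,a) in blobs(im,(0,0,512,384)).items(): print(k,c.round(1),a,hit(cam,c,.044).round(4),hit(cam,c,.038).round(4))
```

```text
3.8167 [0.4676751  0.19637583 0.09497873] [ 0.49018786 -0.59735648 -0.34463538]
red [422.  212.2] 4972 [0.5049 0.3197 0.044 ] [0.5084 0.3228 0.038 ]
yellow [254.8 211.9] 910 [0.4676 0.1984 0.044 ] [0.47   0.1977 0.038 ]
green [122.8 232.9] 673 [0.4551 0.0956 0.044 ] [0.4571 0.0917 0.038 ]
blue [185.6 224.7] 798 [0.4625 0.1452 0.044 ] [0.4648 0.1428 0.038 ]
```

View pics/w2.png

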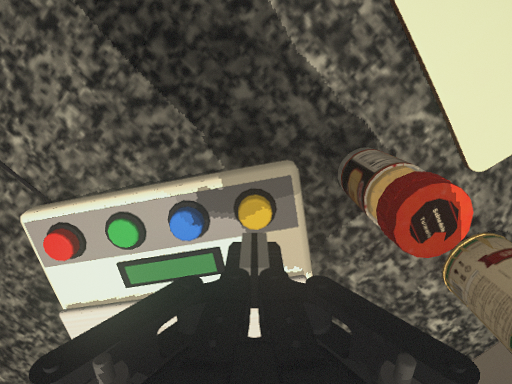

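Green (at 123,233) is visibly down in its collar, and the fingers are lined up with yellow (255,212). The spice jar is clear, so I'm pressing yellow.

Scaled: -6 cm / 60 = -0.1, -5.9 cm / 60 = -0.0983.

Call:
servo_tool(moves=[[0, 0.0017, -0.0333, 0], [0, 0.0017, -0.0667, 0], [0, 0.0017, -0.08, 0], [0, 0.0017, -0.0867, 0], [0, 0.0017, -0.0917, 0], [0, 0.0017, -0.095, 0], [0, 0.0017, -0.0967, 0], [0, 0.0017, -0.0983, 0], [0, 0.0017, -0.1, 0], [0, 0.0017, -0.1, 0], [0, 0.0017, -0.1, 0]])

```text
time: 4.78
ee_pos: [0.4683, 0.1967, 0.0379]
tcp_rot: [180.0, 0.1, 163.1]
wrist_force: [-8.5, -6.2, 18.1]
opening: -0.0004
grasp_force: 9.2
```

Yellow has bottomed out too (18 N, z = 37.9 mm). Next is blue, 54 mm back along the row.

Scaled: -5.4 cm / 60 = -0.09, 5 cm / 60 = 0.0833.

Call:
servo_tool(moves=[[0, 0, 0.0167, 0], [0, 0, 0.05, 0], [-0.0017, -0.0167, 0.0833, 0], [-0.0067, -0.0583, 0.0833, 0], [-0.0083, -0.09, 0.0833, 0], [-0.0083, -0.09, 0.0833, 0], [-0.0083, -0.09, 0.05, 0], [-0.0083, -0.09, 0.0233, 0], [-0.0083, -0.09, 0.0133, 0], [-0.0083, -0.09, 0.0067, 0], [-0.0083, -0.09, 0.0033, 0], [-0.0083, -0.09, 0.0017, 0], [-0.0083, -0.09, 0, 0], [-0.0083, -0.09, 0, 0], [-0.0083, -0.09, 0, 0]])

```text
time: 6.03
ee_pos: [0.4626, 0.143, 0.0377]
tcp_rot: [180.0, 0.0, 163.1]
wrist_force: [-10.1, -3.4, 17.9]
opening: -0.0001
grasp_force: 8.7
```

Run:
```python
from h import *
o=get_obs();im=camera("wrist");print(o["time"],o["ee_pos"],o["wrist_force"])
im2=camera("top")
a=cv2.resize(im,(400,300));b=cv2.resize(im2[150:250,130:263],(400,300),interpolation=cv2.INTER_CUBIC)
cv2.imwrite("pics/w3.png",cv2.cvtColor(np.hstack([a,b]),cv2.COLOR_RGB2BGR))
```

```text
6.0333 [0.46263455 0.14295593 0.03770429] [-10.06731191  -3.39798683  17.86510213]
```

View pics/w3.png

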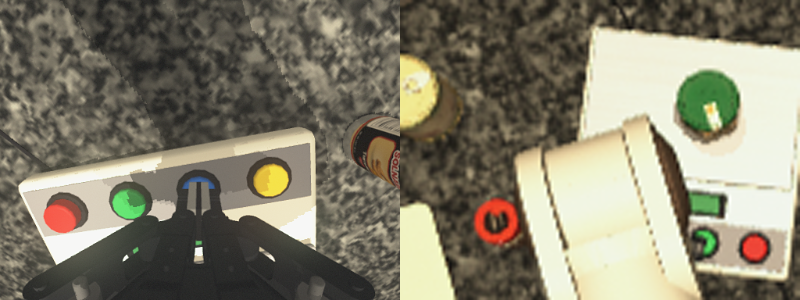

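The fingertips are on the blue cap (left image, 198,185), held at 18 N and z = 37.7 mm, which is fully down. Green and yellow sit low in their collars, red is up and the jars haven't moved. Handing in.

```bash
python3 -c "
from workcell import *
print(job_done())"
```

```text
the job is handed in; nothing more can be done
None
```

The job is handed in: green and then yellow were pressed fully down and stayed down, blue is held fully down at about 18 N, and the red key, the jars and the rest of the scene were left alone.

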